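# Hygiene spot check of the dumpling tray

### The job

Before the dumplings are laid out, do the hygiene check of the aluminium tray: twist the red start knob of the white reader clockwise to its stop and let it spring back, then take the white probe out of its holder and hold its black spring tip inside the blue ring on the sloping tray, with the probe square to the tray's face and the tip pressed gently about halfway in (never fully home). Keep it still there for at least two seconds, and finish with the gripper still holding the probe on the ring; do not disturb the crockery, bottle, jar and spatula standing around.

Things in the scene. Friction and masses are not known exactly. Their poses are not given: they have to be found in the camera images.
- reader: fixed white box 130 x 120 x 45 mm (x, y, z) with a dark screen on its top; origin at the centre of its underside, z up. It and the holder stand to the right of the tray (robot's view), in either order. The red knob's axis is 18 mm from its centre towards its -x
- knob (a joint): turn of the red knob, rad: 0 at rest, grows clockwise as seen from above, stop at 1.2. A spring (about 0.035 N m at rest, 0.12 N m at the stop) turns it back to 0 when let go. Counts as turned at 1.1
- knob_grip (a point): point on the knob's vertical axis, 24 mm above the knob's foot and 72 mm above the table. The knob's grip is an upright red bar 46 mm long (the x axis of this point, which turns with the knob), 14 mm thick (y axis), with its top 12 mm above this point and its lower edge 18 mm below it; below that a disc of 46 mm diameter, 6 mm high, then a 60 mm disc on the reader's top
- holder: fixed grey block 80 x 80 x 90 mm high in which the probe stands upright; origin at the centre of its underside. Its square well, about 20 mm wide, is 75 mm deep; the probe's nose and tip hang 60 mm into it
- probe: loose white pen-like probe, about 0.12 kg: origin at the centre of the handle's lower end, z along the probe from tip to handle (up while it stands in the holder). Handle 28 x 24 mm (x, y), from z = 0 to z = 100 mm, with a green band low down; below it a steel nose of 16 mm diameter to z = -45 mm, then the black spring tip to z = -60 mm. In the holder its origin is 90 mm above the table; a straight lift of 65 mm clears the well
- tip (a joint): how far the black spring tip is pushed into the probe, m: 0 = out, stop at 0.012. Spring: about 1 N to start, plus 0.35 N per mm (about 3 N halfway, 5 N at the stop)
- tip_end (a point): the very end of the black tip (rounded, 10 mm diameter), on the probe's axis; 60 mm below the probe's origin when the tip is out. z axis along the probe towards the handle
- tray: fixed aluminium tray, inner floor 240 x 280 mm (x, y), walls 24 mm high, on a grey stand; origin at the centre of the inner floor's surface, 75 mm above the table; its z axis is the floor's normal, sloping 0.35 rad (20 degrees) from vertical towards the tray's low edge, which is its -x side and roughly faces the robot
- blue_ring (a point): centre of the blue ring printed on the tray floor (at the floor's surface): ring 40 mm outer and 24 mm inner diameter, white inside with a blue dot in the middle; somewhere on a circle of 50 mm radius about the floor's centre
- orange_ring (a point): centre of an equal orange ring, opposite the blue one: not the spot wanted here
- bowl: loose brown bowl, 120 mm across, 60 mm high; leave alone. Origin under its centre
- plate: loose blue-and-white plate, 160 mm across, 26 mm high; leave alone. Origin under its centre
- bottle: loose amber bottle, 60 mm diameter, 170 mm high; leave alone. Origin under its centre
- mug: loose white mug, 80 mm across, 90 mm high; leave alone. Origin under its centre
- spatula: loose wooden-handled spatula lying on the table; leave alone
- jar: loose jar with a yellow lid, 68 mm diameter, 90 mm high; leave alone. Origin under its centre
There are look-alikes about, which are no part of the job. Leave any green or orange look-alike of the holder alone.

How it is judged:
On the way, in this order (a step that is already met when the one before it is completed fails the run):
1. the knob is twisted to its stop (value of joint knob above 1.1 rad), for 0.1 s.
2. the knob is let go and has sprung back (value of joint knob below 0.08 rad and contact force between the fingers and reader below 0.1 N), for 0.2 s.
3. the probe is lifted clear of its holder in the gripper (height (world z) of tip_end above 0.092 m and contact force between probe and holder below 0.05 N and contact force between the fingers and probe above 2 N), for 0.1 s.
4. the tip is held in the blue ring, square to the tray, lightly pressed, for two seconds (distance between tip_end and blue_ring below 0.012 m and angle between the z axis of probe and the z axis of tray, either way round below 0.15 rad and contact force between probe and tray between 0.8 and 6.5 N and value of joint tip between 0.001 and 0.011 m and contact force between the fingers and probe above 2 N and contact force between probe and holder below 0.05 N and linear speed of probe below 0.02 m/s), for 2 s.
At the end, for the whole second after the job is handed in: The gripper still holds the probe, out of its holder and still, tip end within 12 mm of the blue ring's centre, axis within 0.15 rad of the tray floor's normal, tip pressed in 1 to 11 mm, bearing on the tray with 0.8 to 6.5 N; knob back at rest (under 0.08 rad) (all of step 4 and value of joint knob below 0.08 rad); the arm keeps its last pose, push and grip.
It fails at once if the probe is pushed hard on the tray (over 15 N) (contact force between probe and tray above 15 N).
It fails at once if a bystander (bowl, plate, bottle, mug, spatula or jar) is moved over 30 mm (distance of any of bowl, plate, bottle, mug, spatula, jar from where it was at the start of the episode above 0.03 m).
It also fails if it takes over 58 s, if anything falls off the work surface, if the arm or the gripper's body presses on something with over 40 N, if the wrist force passes 120 N, or if a joint passes its speed limit or range.

### The arm

A 6-joint arm with a two-finger parallel gripper is mounted at the origin on the work surface. World frame = base frame: x ahead of the robot, y to its left, z up, the work surface at z = 0. Lengths are in m, angles in rad, forces in N, time in s.
With the tool pointing down it reaches from about 0.275 to 1 m from the base axis. Payload 8.4 kg.
Tool frame: the origin (TCP) lies midway between the tips of the shut fingers; the grasp point (between the pads) lies bot.pinch_z behind it (bot.pinch_z is the distance from the TCP to the grasp point, in m); z points along the fingers, y is the direction in which the jaws open and shut (so a half turn about z gives the same grasp; the last joint's range is limited). The gripper opens to 85 mm and grips with 20 to 120 N. Pads are 22 mm wide; open, the fingers measure 114 mm over their backs; the gripper's body (76 mm by 85 mm) begins 54 mm behind the grasp point. The pads swing forward as they close: fully open they stand 13 mm farther back than shut.
Start: joints at [1.175, 0.353, 1.633, -0, 1.155, -0.002], TCP at [0.24, 0.577, 0.209] pointing down, gripper open.
Joint ranges: [-2.63, 2.63], [-0.92, 2.1], [0.06, 2.66], [-1.3, 4.44], [0, 2.69], [-3.02, 3.02]. Speed limits (rad/s): [2.22, 2.22, 2.79, 3.14, 3.14, 3.14].

### API

Orientations are given as a unit quaternion [w, x, y, z].
In Python, from rig import bot, vision, spotter gives the robot as it stands. The module is installed in compiled form; this text tells all that it offers.
- The arm moves only by the tool servo_tool, never from a script. Its argument "motion" is text: rows parted by semicolons, each of 6 numbers parted by spaces: the shift along the tool's x, y, z in m, then the turn, a rotation vector about the tool's x, y, z in degrees. A call has 1 to 10 rows; each row shifts and turns the commanded pose from where the row before left it, along the tool's axes as they then stand; what a row does not reach is not made up. A row lasts 1/12 s, in which the tool goes at most 41.7 mm and 7.16 degrees, less where a joint would pass 70% of its speed; a pose out of reach is approached as far as the arm can. A call with a gripper value outside its range is refused whole. "claw" is the opening, from -1 (shut) to 1 (fully open), set as the call begins (left out, the last holds). The fingers move at their own pace and stop on an object; "squeeze" is the grip in N (left out, the last holds). Time passes only in rows, so rows that do not move let the fingers close. It gives the time, the measured TCP pose, the force and the opening at its end, in the units of the state.
- bot.state(): the state, without advancing time (a new reading comes with each control period).
- vision.camera(name): name is "side" or "top" or "wrist"; returns (picture, depth): 420x560x3 uint8, red, green, blue; 420x560 float32, m along the optical axis (not along the pixel's ray), 0 where there is no reading.
- vision.camera_model(name): a dict with "fov_y" (degrees; the focal length in pixels is half the picture's height over the tangent of half this angle, whatever the lens; pixels are square), "cx", "cy" (the principal point, pixels), "cam_to_world" (4x4, takes a point from camera to world coordinates). Camera axes: x right, y up, looking along -z (the intrinsics and any distortion apply to the point x, -y, -z); pixel columns grow to the right and rows downward; lengths in m; the calibration is good to about 2 mm. A picture is of the moment at which its call begins: read the wrist's pose just before it. camera_model takes no time and is no camera call; for the wrist camera it gives the pose at the moment of the call.
- bot.hand_in(): hands the job in, once; it reports no verdict.
Trained networks look in the newest picture that a camera, given by its name, has taken for a name from the list of things; names that differ only in an ending like _2 or _b are one class to them, and where a whole thing is asked for, a point or a joint stands for the part that bears it (a point fixed in the world has none). Each returns a list of dicts, best first, with "score" (0 to 1); they miss things now and then, are a little off and sometimes report something else, mostly with a low value. They report only what shows in the picture. A call takes as long as a camera call. They do not tell look-alikes from the thing itself.
- spotter.search_frame(camera, label): "position" ([x, y, z] in m, in world coordinates, good to about 4 mm: the middle of the surface that is visible of it).
The state is a dict: "time": time; "qpos": joint angles; "joint_vel": joint speeds; "tau": joint torques, N m; "tcp_pos": TCP position; "eef_rot": TCP orientation; "force": force on the tool from outside, world axes, zero at the start; "moment": the same for the moment, N m; "gripper_width": finger opening in m.
Only numpy, scipy, OpenCV 4.12 (cv2) and the standard library are available. Lean on these libraries where they do the work, as an engineer would, in place of code of your own. Each camera call takes 0.05 s, during which the arm holds its last target. There are 200 camera calls.

## Working session

There is one attempt and no reset: what is moved stays moved. The work goes in short steps, Python scripts to look and compute and a tool call to move; the robot and the scene stay as the last step left them, time stands still between calls to the robot, and variables do not carry over. Pictures are saved under pics/ and viewed, about 8 in all and at most 12, crops included, and the job is handed in when it is done.

Besides the shell and the picture viewer there is one more tool, called after "Emit:" in YAML: its name, and indented under it one key for each argument. servo_tool: Moves the arm, as the interface text tells. Its arguments: {"type":"object","properties":{"motion":{"type":"string"},"claw":{"type":"number"},"squeeze":{"type":"number"}},"required":["motion"]}

```bash
mkdir -p pics
cat > h.py <<'E'
import numpy as np, cv2
from rig import bot, vision, spotter
from scipy.spatial.transform import Rotation as R
def shot(n):
    m=vision.camera_model(n); p,d=vision.camera(n); return p,d,m
def save(p,f,crop=None,s=1):
    if crop: p=p[crop[1]:crop[3],crop[0]:crop[2]]
    p=cv2.resize(p,None,fx=s,fy=s,interpolation=cv2.INTER_CUBIC)
    cv2.imwrite('pics/'+f,p[:,:,::-1])
def cloud(d,m):
    f=d.shape[0]/2/np.tan(np.radians(m['fov_y'])/2)
    v,u=np.mgrid[:d.shape[0],:d.shape[1]]
    P=np.stack([(u-m['cx'])/f*d,-(v-m['cy'])/f*d,-d,np.ones_like(d)],-1)
    return (P@np.array(m['cam_to_world']).T)[...,:3]
def proj(X,m):
    c=np.linalg.inv(m['cam_to_world'])@np.r_[X,1]
    f=210/np.tan(np.radians(m['fov_y'])/2)
    return np.array([m['cx']+f*c[0]/-c[2],m['cy']-f*c[1]/-c[2]])
E
python3 - <<'E'
from h import *
print(bot.state(),bot.pinch_z)
for n in('top','side'):
    p,d,m=shot(n); save(p,n+'0.png'); np.savez(n+'0.npz',p=p,d=d)
    print(n,{k:(np.round(v,4).tolist()) for k,v in m.items()})
    for l in ('reader','knob','holder','probe','tray','blue_ring','orange_ring'):
        try: print(l,[(np.round(r['position'],3).tolist(),round(r['score'],2),np.round(proj(r['position'],m)).tolist()) for r in spotter.search_frame(n,l)[:4]])
        except Exception as e: print(l,e)
E
```

```text
{'time': 0.0, 'qpos': array([ 1.17462565e+00,  3.53660644e-01,  1.63416408e+00, -5.04640034e-06,
        1.15520616e+00, -2.38526142e-03]), 'joint_vel': array([ 0.00028767, -0.0003169 , -0.00087788,  0.00245299,  0.0008612 ,
       -0.00238255]), 'tau': array([-3.45317876e-04, -6.05244040e+01, -3.42081642e+01,  3.84405894e-05,
        9.26877226e-03,  1.86743557e-05]), 'tcp_pos': array([0.23959296, 0.57667885, 0.2078411 ]), 'eef_rot': array([-1.40094693e-04,  1.95621973e-01,  9.80679115e-01, -7.05338031e-04]), 'force': array([-0.23947872,  0.40045974,  0.34583555]), 'moment': array([ 0.03423175, -0.00355851,  0.03608923]), 'gripper_width': 0.08514230848982897} 0.0187
top {'fov_y': 45.7133, 'cx': 282.8761, 'cy': 212.0305, 'cam_to_world': [[-0.0126, 0.9899, -0.1412, 0.33], [-0.9999, -0.0109, 0.0126, 0.0006], [0.011, 0.1414, 0.9899, 1.5857], [0.0, 0.0, 0.0, 1.0]]}
reader [([0.515, 0.278, 0.071], 0.68, [186.0, 223.0]), ([0.547, -0.13, 0.048], 0.67, [319.0, 212.0])]
knob [([0.53, -0.127, 0.054], 0.47, [318.0, 217.0])]
holder [([0.276, -0.449, 0.093], 0.89, [429.0, 300.0]), ([0.44, -0.349,
[... 479 characters left out ...]
], [0.0, 0.0, 0.0, 1.0]]}
reader [([0.543, -0.161, 0.042], 0.87, [295.0, 247.0])]
knob [([0.534, -0.14, 0.067], 0.59, [290.0, 237.0]), ([0.433, -0.392, 0.069], 0.29, [281.0, 305.0])]
holder [([0.275, -0.483, 0.081], 0.82, [230.0, 343.0]), ([0.317, -0.313, 0.077], 0.79, [233.0, 291.0]), ([0.586, -0.344, 0.075], 0.79, [329.0, 279.0]), ([0.368, -0.139, 0.077], 0.73, [237.0, 245.0])]
probe [([0.448, -0.376, 0.149], 0.94, [285.0, 279.0])]
tray [([0.505, 0.258, 0.074], 0.81, [251.0, 165.0])]
blue_ring [([0.506, 0.258, 0.077], 0.7, [251.0, 165.0]), ([0.502, 0.227, 0.075], 0.5, [252.0, 170.0])]
orange_ring [([0.502, 0.226, 0.077], 0.58, [252.0, 170.0]), ([0.783, -0.077, 0.04], 0.32, [357.0, 216.0])]
```

Run:
```python
import numpy as np,cv2
from h import save
a=np.load('top0.npz')['p'];b=np.load('side0.npz')['p']
save(a,'t1.png',(130,110,470,350),2.3); save(b,'s1.png',(150,90,430,400),1.9)
```

```text
(no output)
```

View pics/t1.png

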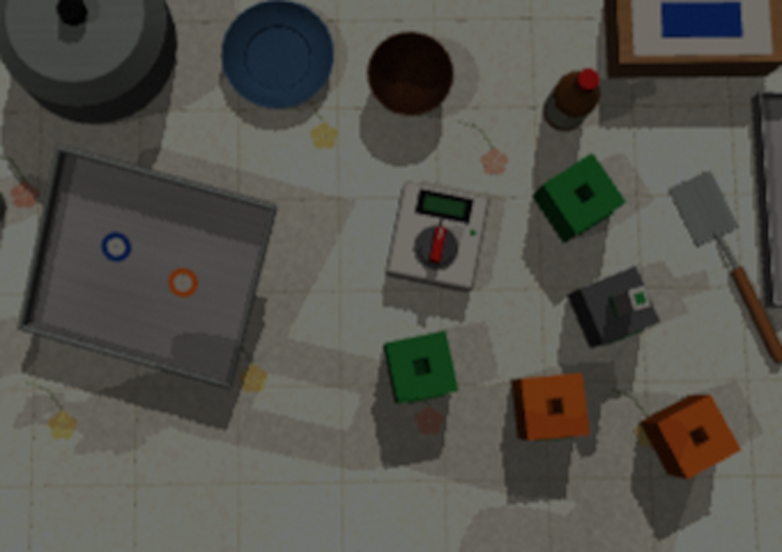

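View pics/s1.png

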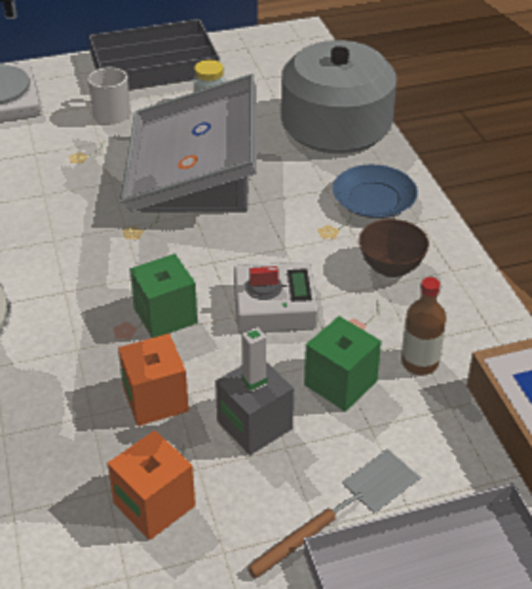

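The top crop shows the reader at (437,235) with its knob at (437,245), and the grey holder with the white probe at (617,307). The blue ring is at (116,246), and the orange ring (183,282) is not wanted. The look-alike holders are green at (580,197) and (421,367), and orange at (552,407) and (692,435). The side crop agrees: grey holder at (255,400), white probe at (255,355).

Run:
```python
from h import *
for n in('top','side'):
    z=np.load(n+'0.npz');p,d=z['p'],z['d'];m=vision.camera_model(n);C=cloud(d,m)
    hsv=cv2.cvtColor(p,cv2.COLOR_RGB2HSV);H,S,V=[hsv[...,i].astype(int) for i in range(3)]
    def near(x,y,r): return (np.hypot(C[...,0]-x,C[...,1]-y)<r)&(d>0)
    def rect(k,name):
        q=C[k][:,:2].astype(np.float32)
        (c,s,a)=cv2.minAreaRect(q); print(n,name,len(q),np.round(c,4),np.round(s,4),round(a,1),'zmed',round(float(np.median(C[k][:,2])),4))
    rect(near(.545,-.13,.12)&(C[...,2]>.038)&(C[...,2]<.053),'reader top')
    k=near(.53,-.13,.06)&((H<8)|(H>172))&(S>130)&(C[...,2]>.06); rect(k,'knob red')
    k2=k&(C[...,2]>.078); rect(k2,'knob red top') if k2.sum()>4 else None
    rect(near(.44,-.35,.07)&(C[...,2]>.084)&(C[...,2]<.097),'holder top')
    rect(near(.44,-.355,.05)&(C[...,2]>.18),'probe top')
    k=near(.44,-.355,.05)&(C[...,2]>.11)&(C[...,2]<.18)
    if k.sum()>4: rect(k,'probe side')
    t=near(.515,.28,.08);q=C[t];c=q.mean(0);nv=np.linalg.svd(q-c,full_matrices=False)[2][2];nv*=np.sign(nv[2])
    res=(q-c)@nv;q=q[abs(res)<.006];c=q.mean(0);nv=np.linalg.svd(q-c,full_matrices=False)[2][2];nv*=np.sign(nv[2])
    print(n,'tray normal',np.round(nv,4),'tilt',np.arccos(nv[2]),'az',np.degrees(np.arctan2(nv[1],nv[0])), 'std',np.std((q-c)@nv))
    B=near(.51,.27,.11)&(H>105)&(H<130)&(S>110); O=near(.51,.27,.11)&(H>3)&(H<20)&(S>130)
    for nm,M in(('blue',B),('orange',O)):
        q=C[M];print(nm,len(q),np.round(q.mean(0),4),'mid',np.round((q.min(0)+q.max(0))/2,4),np.round(np.ptp(q,0),3),'px',np.argwhere(M).mean(0)[::-1])
    print('planecheck z at blue', c[2]-((C[B].mean(0)-c)[:2]@nv[:2])/nv[2])
```

```text
top reader top 1340 [ 0.5475 -0.1345] [0.1194 0.1302] 77.8 zmed 0.0455
top knob red 66 [ 0.531  -0.1308] [0.0152 0.0456] 74.4 zmed 0.0833
top knob red top 60 [ 0.5311 -0.1306] [0.0138 0.0453] 78.2 zmed 0.084
top holder top 525 [ 0.4461 -0.3662] [0.08  0.081] 21.3 zmed 0.0907
top probe top 89 [ 0.4462 -0.3654] [0.0278 0.0242] 14.4 zmed 0.1909
top probe side 62 [ 0.4419 -0.3579] [0.031  0.0126] 37.4 zmed 0.1435
top tray normal [-0.3326  0.0967  0.9381] tilt 0.35373222551629546 az 163.7828818712196 std 0.0027575910239729332
blue 63 [0.533  0.2946 0.0791] mid [0.533  0.2942 0.0796] [0.036 0.037 0.023] px [180.04761905 217.03174603]
orange 79 [0.4854 0.207  0.0724] mid [0.4854 0.2072 0.0707] [0.033 0.037 0.022] px [209.03797468 232.48101266]
planecheck z at blue 0.07960574028026349
side reader top 925 [ 0.5481 -0.1356] [0.1263 0.1297] 77.8 zmed 0.0446
side knob red 95 [ 0.5287 -0.1372] [0.02   0.0411] 62.1 zmed 0.0766
side knob red top 44 [ 0.5285 -0.1371] [0.02   0.0408] 62.1 zmed 0.0823
side holder top 524 [ 0.4458 -0.367 ] [0.0821 0.0869] 21.5 zmed 0.0892
side probe top 95 [ 0.4447 -0.3676] [0.0289 0.0288] 21.8 zmed 0.1892
side probe side 237 [ 0.442  -0.3749] [0.0229 0.0335] 64.6 zmed 0.1466
side tray normal [-0.3288  0.0975  0.9393] tilt 0.3500921957811629 az 163.4881824775806 std 0.0025013717743864296
blue 14 [0.531  0.2927 0.0784] mid [0.5334 0.2933 0.0809] [0.032 0.024 0.022] px [255.21428571 157.92857143]
orange 25 [0.4844 0.2067 0.0711] mid [0.4854 0.2065 0.0721] [0.032 0.041 0.021] px [248.36 175.04]
planecheck z at blue 0.07749822593255928
```

Checks agree: the rings measure 99.5 mm apart (100 expected), the tilt 0.350, and the knob is 18 mm from the reader's centre. Tops read 45, 90 and 190 mm. Next, go above the knob.

```bash
cat >> h.py <<'E'
def tool(zax,yaz):  # tool z axis, jaw azimuth deg
    z=np.array(zax,float);z/=np.linalg.norm(z); y=np.array([np.cos(np.radians(yaz)),np.sin(np.radians(yaz)),0]);y-=z*(y@z);y/=np.linalg.norm(y)
    return R.from_matrix(np.stack([np.cross(y,z),y,z],1))
def cur():
    s=bot.state();q=s['eef_rot'];return np.array(s['tcp_pos']),R.from_quat([q[1],q[2],q[3],q[0]]),s
def delta(pos,rt):
    p,r,s=cur()
    rv=np.degrees((r.inv()*rt).as_rotvec()); 
    print('turn(tool)',np.round(rv,2),'then shift(new tool)',np.round(rt.inv().apply(np.array(pos)-p)*1000,1),'mm | shift(old tool)',np.round(r.inv().apply(np.array(pos)-p)*1000,1))
KN=[.530,-.1312]; KY=78.0
HN=np.array([0,0,-1.])
E
python3 - <<'E'
from h import *
delta([*KN,.15],tool(HN,KY)); delta([*KN,.06],tool(HN,KY))
E
```

```text
turn(tool) [ -0.    -0.   -10.56] then shift(new tool) [-431.2 -632.6   58.6] mm | shift(old tool) [-539.8 -542.8   58.6]
turn(tool) [ -0.    -0.   -10.56] then shift(new tool) [-431.2 -632.6  148.6] mm | shift(old tool) [-539.8 -542.8  148.6]
```

Emit:
servo_tool:
  motion: "0 0 0 0 0 -5.28;0 0 0 0 0 -5.28;-0.018 -0.0264 0 0 0 0;-0.018 -0.0264 0 0 0 0;-0.018 -0.0264 0 0 0 0;-0.018 -0.0264 0 0 0 0;-0.018 -0.0264 0 0 0 0;-0.018 -0.0264 0 0 0 0;-0.018 -0.0264 0 0 0 0;-0.018 -0.0264 0 0 0 0"
  claw: 1

```text
time: 1.63
tcp_pos: [0.3371, 0.3393, 0.2088]
eef_rot: [0.0, 0.104, 0.995, 0.0]
force: [1.5, 0.2, -1.5]
gripper_width: 0.0855
```

Emit:
servo_tool:
  motion: "-0.018 -0.0264 0 0 0 0;-0.018 -0.0264 0 0 0 0;-0.018 -0.0264 0 0 0 0;-0.018 -0.0264 0 0 0 0;-0.018 -0.0264 0 0 0 0;-0.018 -0.0264 0 0 0 0;-0.018 -0.0264 0 0 0 0;-0.018 -0.0264 0 0 0 0;-0.018 -0.0264 0 0 0 0;-0.018 -0.0264 0 0 0 0"

```text
time: 2.47
tcp_pos: [0.4583, 0.0434, 0.2088]
eef_rot: [0.0, 0.105, 0.995, 0.0]
force: [1.6, 0.5, 0.4]
gripper_width: 0.0858
```

Emit:
servo_tool:
  motion: "-0.018 -0.0264 0.01 0 0 0;-0.018 -0.0264 0.01 0 0 0;-0.018 -0.0264 0.01 0 0 0;-0.018 -0.0264 0.01 0 0 0;-0.018 -0.0264 0.01 0 0 0;-0.018 -0.0264 0.01 0 0 0;0 0 0 0 0 0;0 0 0 0 0 0"

```text
time: 3.13
tcp_pos: [0.5305, -0.1336, 0.1479]
eef_rot: [-0.001, 0.106, 0.994, 0.0]
force: [0.4, 0.2, -0.2]
gripper_width: 0.0852
```

Run:
```python
from h import *
p,d,m=shot('wrist'); save(p,'w1.png'); np.savez('w1.npz',p=p,d=d)
print(bot.state()['time'],cur()[0],bot.state()['force'])
delta([*KN,.06],tool(HN,KY))
C=cloud(d,m);hsv=cv2.cvtColor(p,cv2.COLOR_RGB2HSV);H,S=hsv[...,0],hsv[...,1]
k=((H<8)|(H>172))&(S>130)&(C[...,2]>.078)&(C[...,2]<.092)&(d>0)&(np.hypot(C[...,0]-.53,C[...,1]+.131)<.06)
print(k.sum()); print(cv2.minAreaRect(C[k][:,:2].astype(np.float32)) if k.sum()>5 else '',np.median(C[k][:,2]))
```

```text
3.1833 [ 0.53023347 -0.13264271  0.14826738] [0.00515904 0.38595617 0.10187839]
turn(tool) [ 0.02 -0.06 -0.09] then shift(new tool) [ 0.5  1.4 88.3] mm | shift(old tool) [ 0.4  1.3 88.3]
1032
((0.5316668152809143, -0.12939579784870148), (0.013424082659184933, 0.04529665410518646), 77.73796081542969) 0.08509204693788229
```

View pics/w1.png

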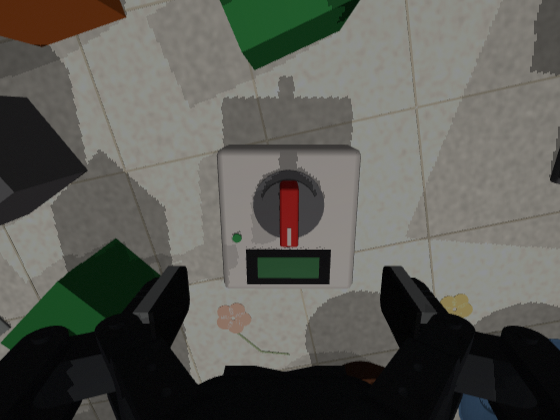

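The wrist view has the red bar centred at (289,212), between the fingers at (165,300) and (405,300). It is aligned with the jaws, with nothing in the way. Descend and close.

Emit:
servo_tool:
  motion: "0 0.0024 0.015 0 0 0;0 0 0.02 0 0 0;0 0 0.02 0 0 0;0 0 0.02 0 0 0;0 0 0.0133 0 0 0;0 0 0 0 0 0;0 0 0 0 0 0"

```text
time: 3.77
tcp_pos: [0.5306, -0.129, 0.0605]
eef_rot: [-0.0, 0.104, 0.995, 0.0]
force: [0.4, -0.3, 1.1]
gripper_width: 0.085
```

Emit:
servo_tool:
  motion: "0 0 0 0 0 0;0 0 0 0 0 0;0 0 0 0 0 0;0 0 0 0 0 0;0 0 0 0 0 0;0 0 0 0 0 0;0 0 0 0 0 0;0 0 0 0 0 0"
  claw: -1
  squeeze: 40

```text
time: 4.43
tcp_pos: [0.5313, -0.1305, 0.0607]
eef_rot: [0.0, 0.105, 0.995, -0.0]
force: [-1.2, -1.2, 5.9]
gripper_width: 0.0098
```

Emit:
servo_tool:
  motion: "0 0 0 0 0 7;0 0 0 0 0 7;0 0 0 0 0 7;0 0 0 0 0 7;0 0 0 0 0 7;0 0 0 0 0 7;0 0 0 0 0 7;0 0 0 0 0 7;0 0 0 0 0 7;0 0 0 0 0 5"

```text
time: 5.27
tcp_pos: [0.5327, -0.1293, 0.0608]
eef_rot: [0.001, 0.646, 0.764, 0.001]
force: [4.5, 6.2, 1.2]
gripper_width: 0.0101
```

Emit:
servo_tool:
  motion: "0 0 0 0 0 1.5;0 0 0 0 0 0;0 0 0 0 0 0"

```text
time: 5.52
tcp_pos: [0.5328, -0.1292, 0.0608]
eef_rot: [0.001, 0.653, 0.757, 0.001]
force: [3.3, 6.2, 2.0]
gripper_width: 0.0102
```

Run:
```python
from h import *
p,d,m=shot('side'); save(p,'s2.png',(230,180,360,290),4)
pp,r,s=cur(); y=r.apply([0,1,0]); print(pp,s['moment'],s['force'],s['gripper_width'],'turned',KY-np.degrees(np.arctan2(y[1],y[0])))
```

```text
[ 0.53269895 -0.12925335  0.06077339] [ 0.99693456 -0.70582213  0.06470379] [3.26235516 6.34438241 2.0162697 ] 0.010257305234797705 turned 69.53849113514
```

View pics/s2.png

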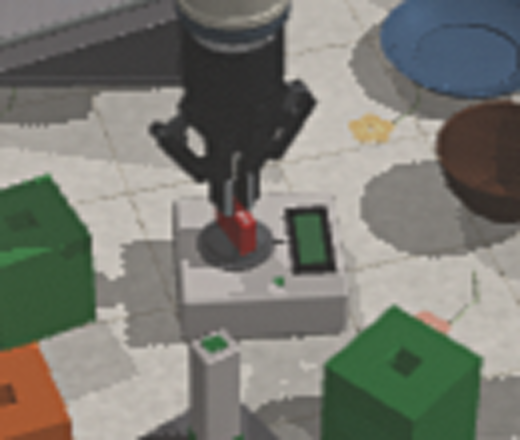

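The side crop shows the red bar gripped and turned about 70°. I'll press slightly further and watch the moment to confirm the stop.

Emit:
servo_tool:
  motion: "0 0 0 0 0 3;0 0 0 0 0 2;0 0 0 0 0 0;0 0 0 0 0 0"

```text
time: 5.9
tcp_pos: [0.5321, -0.1302, 0.0613]
eef_rot: [0.001, 0.685, 0.728, 0.001]
force: [-0.1, -0.1, 9.4]
gripper_width: 0.0002
```

Run:
```python
from h import *
pp,r,s=cur(); y=r.apply([0,1,0]); print(pp,s['moment'],s['force'],s['gripper_width'],s['tau'],'turned',KY-np.degrees(np.arctan2(y[1],y[0])))
```

```text
[ 0.53214798 -0.13022435  0.06129425] [-0.0521486   0.05192966  0.03050256] [-0.05098715 -0.06943109  9.42916623] 0.00016031390572689638 [  0.3060158  -51.04069591 -22.41621494   0.13734018  -0.15141636
   0.16396388] turned 74.51022021089933
```

Run:
```python
from h import *
p,d,m=shot('side'); q,e,mm=shot('wrist'); save(q,'w3f.png')
a=cv2.resize(p[170:280,240:350],(400,400),interpolation=cv2.INTER_CUBIC);b=cv2.resize(q[100:400,130:430],(400,400))
save(np.hstack([a,b]),'s3.png')
C=cloud(d,m);hsv=cv2.cvtColor(p,cv2.COLOR_RGB2HSV);H,S=hsv[...,0],hsv[...,1]
k=((H<8)|(H>172))&(S>130)&(C[...,2]>.05)&(np.hypot(C[...,0]-.53,C[...,1]+.131)<.06)
print(k.sum(),cv2.minAreaRect(C[k][:,:2].astype(np.float32)),C[k][:,2].max())
print(m and proj([.5321,-.1302,.0613],m))
```

```text
93 ((0.529323399066925, -0.1350480616092682), (0.014870584942400455, 0.04348167032003403), 48.15381622314453) 0.0875930524061368
[288.67461064 236.45311538]
```

View pics/s3.png

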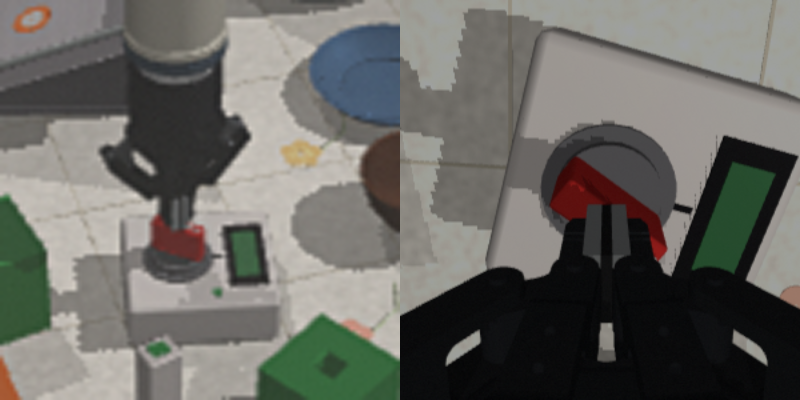

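The knob slipped out of the fingers and is now held at about 30°. I'll check the fingertip depth before regripping.

Run:
```python
from h import *
q,e,m=shot('wrist'); C=cloud(e,m); p,r,s=cur()
T=r.inv().apply((C-p).reshape(-1,3)).reshape(C.shape)*1000
for v in range(235,330,8): print(v,[ (u,*np.round(T[v,u]).astype(int)) for u in (262,275,284,292,300,315)])
```

```text
235 [(262, np.int64(16), np.int64(-12), np.int64(-16)), (275, np.int64(13), np.int64(-5), np.int64(-7)), (284, np.int64(10), np.int64(-1), np.int64(0)), (292, np.int64(8), np.int64(4), np.int64(6)), (300, np.int64(8), np.int64(8), np.int64(5)), (315, np.int64(8), np.int64(17), np.int64(6))]
243 [(262, np.int64(15), np.int64(-11), np.int64(-23)), (275, np.int64(13), np.int64(-5), np.int64(-18)), (284, np.int64(10), np.int64(-1), np.int64(-11)), (292, np.int64(7), np.int64(4), np.int64(-4)), (300, np.int64(4), np.int64(8), np.int64(4)), (315, np.int64(3), np.int64(17), np.int64(6))]
251 [(262, np.int64(12), np.int64(-11), np.int64(-25)), (275, np.int64(11), np.int64(-5), np.int64(-24)), (284, np.int64(9), np.int64(-1), np.int64(-20)), (292, np.int64(7), np.int64(3), np.int64(-15)), (300, np.int64(4), np.int64(8), np.int64(-8)), (315, np.int64(-2), np.int64(17), np.int64(6))]
259 [(262, np.int64(8), np.int64(-11), np.int64(-25)), (275, np.int64(13), np.int64(-5), np.int64(-36)), (284, np.int64(13), np.int64(-1), np.int64(-36)), (292, np.int64(12), np.int64(3), np.int64(-35)), (300, np.i
[... 1801 characters left out ...]
 (300, np.int64(13), np.int64(5), np.int64(-73)), (315, np.int64(14), np.int64(9), np.int64(-74))]
315 [(262, np.int64(13), np.int64(-8), np.int64(-78)), (275, np.int64(14), np.int64(-3), np.int64(-78)), (284, np.int64(2), np.int64(-1), np.int64(-61)), (292, np.int64(11), np.int64(2), np.int64(-75)), (300, np.int64(13), np.int64(4), np.int64(-78)), (315, np.int64(13), np.int64(9), np.int64(-78))]
323 [(262, np.int64(13), np.int64(-7), np.int64(-81)), (275, np.int64(12), np.int64(-3), np.int64(-80)), (284, np.int64(-2), np.int64(-1), np.int64(-61)), (292, np.int64(6), np.int64(2), np.int64(-72)), (300, np.int64(14), np.int64(4), np.int64(-83)), (315, np.int64(14), np.int64(9), np.int64(-82))]
```

Run:
```python
from h import *
m=vision.camera_model('wrist');p,r,s=cur();z=np.load('w1.npz');C=cloud(z['d'],m)
T=r.inv().apply((C-p).reshape(-1,3)).reshape(C.shape)*1000
k=(z['d']>0)&(abs(T[...,1])<62)&(abs(T[...,0])<25)&(T[...,2]<20)
L=k&(T[...,1]<0);Rr=k&(T[...,1]>0)
for K in(L,Rr):
    q=T[K]; print(K.sum(),'tool z percentiles max',np.percentile(q[:,2],[90,97,99,100]),'tips',np.round(q[q[:,2]>np.percentile(q[:,2],98)].mean(0),1))
c=np.linalg.inv(np.r_[np.c_[r.as_matrix(),p],[[0,0,0,1]]])@m['cam_to_world'];print(np.round(c,3))
```

```text
19055 tool z percentiles max [-63.77034472 -48.30957156 -42.22002485 -36.63733197] tips [  4.2 -44.3 -42. ]
19510 tool z percentiles max [-64.20900943 -48.59584045 -42.26156032 -36.08298429] tips [  4.3  43.3 -42.1]
[[ 0.001  0.958  0.288  0.074]
 [ 1.    -0.001 -0.    -0.001]
 [ 0.     0.288 -0.958 -0.167]
 [ 0.     0.     0.     1.   ]]
```

The camera shows the real fingertips about 24 mm behind the reported TCP, so I only had the top of the bar and slipped off. Open, turn back, check the knob, then regrip deeper.

Emit:
servo_tool:
  motion: "0 0 -0.015 0 0 0;0 0 -0.015 0 0 0;0 0 0 0 0 -6.8;0 0 0 0 0 -6.8;0 0 0 0 0 -6.8;0 0 0 0 0 -6.8;0 0 0 0 0 -6.8;0 0 0 0 0 -6.8;0 0 0 0 0 -6.8;0 0 0 0 0 -6.8"
  claw: 1

```text
time: 6.88
tcp_pos: [0.531, -0.1299, 0.0901]
eef_rot: [-0.0, 0.274, 0.962, 0.0]
force: [0.3, 0.2, -0.0]
gripper_width: 0.0853
```

Emit:
servo_tool:
  motion: "0 0 0 0 0 -6.8;0 0 0 0 0 -6.8;0 0 0 0 0 -6.8;0 0 0 0 0 0;0 0 0 0 0 0"

```text
time: 7.3
tcp_pos: [0.531, -0.13, 0.0902]
eef_rot: [-0.0, 0.104, 0.995, 0.0]
force: [0.5, -0.1, -0.2]
gripper_width: 0.0855
```

Run:
```python
from h import *
q,d,m=shot('wrist'); C=cloud(d,m);hsv=cv2.cvtColor(q,cv2.COLOR_RGB2HSV);H,S=hsv[...,0],hsv[...,1]
k=((H<8)|(H>172))&(S>130)&(C[...,2]>.08)&(C[...,2]<.092)&(d>0)&(np.hypot(C[...,0]-.53,C[...,1]+.131)<.05)
rc=cv2.minAreaRect(C[k][:,:2].astype(np.float32));print(k.sum(),rc,C[k][:,2].mean(),cur()[2]['force'],cur()[0])
delta([.5305,-.1305,.034],tool(HN,KY))
```

```text
1674 ((0.5317768454551697, -0.12948645651340485), (0.013631723821163177, 0.04537539556622505), 77.7984390258789) 0.08501753922491198 [ 0.21427154  0.15909815 -1.01423267] [ 0.53103839 -0.13001328  0.09017929]
turn(tool) [ 0.01 -0.01  0.05] then shift(new tool) [ 0.4 -0.6 56.2] mm | shift(old tool) [ 0.4 -0.6 56.2]
```

Knob is back at rest and aligned. Descend 56 mm and close.

Emit:
servo_tool:
  motion: "0 0 0.014 0 0 0;0 0 0.014 0 0 0;0 0 0.014 0 0 0;0 0 0.014 0 0 0;0 0 0 0 0 0"

```text
time: 7.77
tcp_pos: [0.5294, -0.1296, 0.032]
eef_rot: [-0.002, 0.104, 0.995, 0.0]
force: [-0.4, 1.2, -0.5]
gripper_width: 0.0852
```

Emit:
servo_tool:
  motion: "0 0 0 0 0 0;0 0 0 0 0 0;0 0 0 0 0 0;0 0 0 0 0 0;0 0 0 0 0 0;0 0 0 0 0 0;0 0 0 0 0 0"
  claw: -1
  squeeze: 40

```text
time: 8.35
tcp_pos: [0.5314, -0.1305, 0.0349]
eef_rot: [0.0, 0.102, 0.995, -0.0]
force: [-1.7, -2.4, 6.4]
gripper_width: 0.0133
```

Emit:
servo_tool:
  motion: "0 0 0 0 0 7;0 0 0 0 0 7;0 0 0 0 0 7;0 0 0 0 0 7;0 0 0 0 0 7;0 0 0 0 0 7;0 0 0 0 0 7;0 0 0 0 0 7;0 0 0 0 0 7;0 0 0 0 0 5"

```text
time: 9.18
tcp_pos: [0.533, -0.1292, 0.035]
eef_rot: [0.001, 0.644, 0.765, 0.001]
force: [4.7, 7.7, 1.2]
gripper_width: 0.0136
```

Emit:
servo_tool:
  motion: "0 0 0 0 0 3;0 0 0 0 0 0;0 0 0 0 0 0;0 0 0 0 0 0"

```text
time: 9.52
tcp_pos: [0.533, -0.1292, 0.035]
eef_rot: [0.001, 0.66, 0.751, 0.001]
force: [5.2, 7.2, 1.7]
gripper_width: 0.0133
```

Run:
```python
from h import *
q,d,m=shot('wrist'); save(q,'w5.png',(130,100,430,400)); pp,r,s=cur(); y=r.apply([0,1,0]); print(pp,s['moment'],s['force'],s['gripper_width'],'turned',KY-np.degrees(np.arctan2(y[1],y[0])))
```

```text
[ 0.53304228 -0.12918601  0.03498924] [ 1.28692858 -0.85850591  0.70404021] [4.99714193 8.00694201 1.32835692] 0.012990602375535466 turned 70.65287599544148
```

View pics/w5.png

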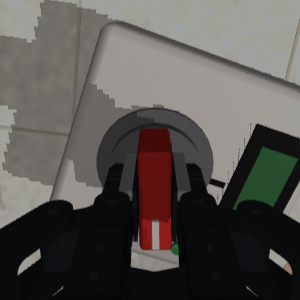

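The moment is now 0.70 N m against the hard stop, and the bar at (155,190) in the crop is still aligned with the pads. Release, then rise.

Emit:
servo_tool:
  motion: "0 0 0 0 0 0;0 0 0 0 0 0;0 0 0 0 0 0;0 0 -0.01 0 0 0;0 0 -0.02 0 0 0;0 0 -0.03 0 0 0;0 0 -0.03 0 0 0;0 0 -0.03 0 0 0;0 0 -0.03 0 0 0;0 0 -0.015 0 0 0"
  claw: 1

```text
time: 10.4
tcp_pos: [0.5323, -0.1308, 0.2038]
eef_rot: [0.002, 0.661, 0.751, 0.001]
force: [0.7, -0.4, 0.7]
gripper_width: 0.0855
```

Run:
```python
from h import *
pp,r,s=cur();print(s['time'],pp)
q,d,m=shot('wrist'); C=cloud(d,m);hsv=cv2.cvtColor(q,cv2.COLOR_RGB2HSV);H,S=hsv[...,0],hsv[...,1]
k=((H<8)|(H>172))&(S>130)&(C[...,2]>.08)&(C[...,2]<.092)&(d>0)&(np.hypot(C[...,0]-.53,C[...,1]+.131)<.05)
print(cv2.minAreaRect(C[k][:,:2].astype(np.float32)))
delta([.4455,-.366,.22],tool(HN,-69))
```

```text
10.4 [ 0.53228838 -0.13077356  0.20382018]
((0.532769501209259, -0.12938088178634644), (0.014269412495195866, 0.04567451402544975), 78.3542709350586)
turn(tool) [ 0.44 -0.11 76.28] then shift(new tool) [-166.3  187.9  -14.5] mm | shift(old tool) [-222.  -116.8  -14.6]
```

Knob is back at rest (78.4°). Move over the probe.

Emit:
servo_tool:
  motion: "-0.0278 -0.0146 -0.0015 0 0 0;-0.0278 -0.0146 -0.0015 0 0 0;-0.0278 -0.0146 -0.0015 0 0 0;-0.0278 -0.0146 -0.0015 0 0 0;-0.0278 -0.0146 -0.0015 0 0 0;-0.0278 -0.0146 -0.0015 0 0 0;-0.0278 -0.0146 -0.0015 0 0 0;-0.0278 -0.0146 -0.0015 0 0 0;0 0 0 0 0 6.9;0 0 0 0 0 6.9"

```text
time: 11.28
tcp_pos: [0.4421, -0.3674, 0.2115]
eef_rot: [-0.0, 0.749, 0.663, -0.0]
force: [0.7, 0.4, 0.7]
gripper_width: 0.0856
```

Emit:
servo_tool:
  motion: "0 0 0 0 0 6.9;0 0 0 0 0 6.9;0 0 0 0 0 6.9;0 0 0 0 0 6.9;0 0 0 0 0 6.9;0 0 0 0 0 6.9;0 0 0 0 0 6.9;0 0 0 0 0 6.9;0 0 0 0 0 6.9;0 0 0 0 0 0"

```text
time: 12.12
tcp_pos: [0.443, -0.3655, 0.2114]
eef_rot: [-0.0, 0.983, 0.183, -0.0]
force: [-0.8, -0.3, -0.5]
gripper_width: 0.0853
```

Run:
```python
from h import *
pp,r,s=cur();print(s['time'],pp)
q,d,m=shot('wrist'); save(q,'w6.png'); C=cloud(d,m)
near=(np.hypot(C[...,0]-.4455,C[...,1]+.366)<.06)&(d>0)
for lo,hi in((.186,.196),(.085,.096)):
    k=near&(C[...,2]>lo)&(C[...,2]<hi); print(k.sum(),cv2.minAreaRect(C[k][:,:2].astype(np.float32)),np.median(C[k][:,2]))
delta([.4455,-.366,.107],tool(HN,-69))
```

```text
12.1167 [ 0.44299206 -0.36553406  0.21141406]
1683 ((0.44870588183403015, -0.36541011929512024), (0.027779286727309227, 0.023973440751433372), 14.76063060760498) 0.19129176776251416
5821 ((0.44836434721946716, -0.3657131791114807), (0.08044959604740143, 0.08013726770877838), 21.254873275756836) 0.09127540363998643
turn(tool) [-0.01  0.02  0.5 ] then shift(new tool) [  2.1   1.3 104.4] mm | shift(old tool) [  2.1   1.3 104.4]
```

View pics/w6.png

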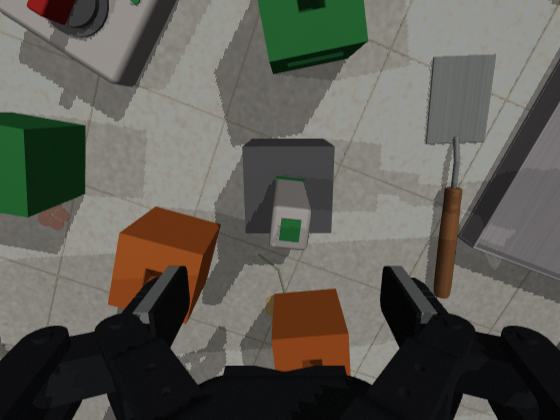

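View: white probe top with green square at (290,230), standing in the grey holder at (288,185). The orange blocks are well below finger height. The probe is yawed 14.8°, so I align the jaws to that and descend.

Run:
```python
from h import *
delta([.4475,-.3657,.107],tool(HN,-75.2))
```

```text
turn(tool) [-0.01  0.02  6.7 ] then shift(new tool) [  4.2   1.3 104.4] mm | shift(old tool) [  4.1   1.8 104.4]
```

Emit:
servo_tool:
  motion: "0 0 0 0 0 6.7;0.0042 0.0013 0 0 0 0;0 0 0.0174 0 0 0;0 0 0.0174 0 0 0;0 0 0.0174 0 0 0;0 0 0.0174 0 0 0;0 0 0.0174 0 0 0;0 0 0.0174 0 0 0;0 0 0 0 0 0;0 0 0 0 0 0"

```text
time: 13.0
tcp_pos: [0.4476, -0.3654, 0.1064]
eef_rot: [-0.001, 0.992, 0.13, -0.001]
force: [0.4, -0.7, -0.3]
gripper_width: 0.0856
```

Emit:
servo_tool:
  motion: "0 0 0 0 0 0;0 0 0 0 0 0;0 0 0 0 0 0;0 0 0 0 0 0;0 0 0 0 0 0;0 0 0 0 0 0;0 0 0 0 0 0;0 0 0 0 0 0"
  claw: -1
  squeeze: 50

```text
time: 13.67
tcp_pos: [0.4481, -0.3659, 0.1075]
eef_rot: [0.0, 0.992, 0.128, 0.0]
force: [-1.0, 1.7, 6.2]
gripper_width: 0.0236
```

Emit:
servo_tool:
  motion: "0 0 -0.008 0 0 0;0 0 -0.013 0 0 0;0 0 -0.013 0 0 0;0 0 -0.013 0 0 0;0 0 -0.013 0 0 0;0 0 -0.015 0 0 0;0 0 -0.02 0 0 0;0 0 -0.025 0 0 0;0 0 -0.02 0 0 0;0 0 0 0 0 0"

```text
time: 14.5
tcp_pos: [0.4495, -0.3671, 0.2515]
eef_rot: [0.002, 0.992, 0.128, 0.002]
force: [0.2, -1.0, 0.1]
gripper_width: 0.0236
```

Run:
```python
from h import *
pp,r,s=cur();print(s['time'],pp,s['force'],s['moment'],s['gripper_width'])
p,d,m=shot('side');save(p,'s7.png',(220,160,350,320),3.5);np.savez('s7.npz',p=p,d=d)
C=cloud(d,m);T=r.inv().apply((C-pp).reshape(-1,3)).reshape(C.shape)
k=(np.hypot(T[...,0],T[...,1])<.03)&(T[...,2]>-.02)&(T[...,2]<.12)&(d>0);q=T[k]
print(k.sum())
for a in np.arange(-.02,.12,.01):
    j=(q[:,2]>=a)&(q[:,2]<a+.01)
    if j.sum()>3: print(round(a,2),j.sum(),np.round(np.median(q[j],0)*1000,1),np.round(np.ptp(q[j],0)*1000,1))
n=np.array([-.3307,.097,.939]);n/=np.linalg.norm(n)
for az in(-75.2,-60,-45,-30,-16,0,16): 
  rt=tool(-n,az);print(az,np.round(np.degrees((r.inv()*rt).as_rotvec()),1))
```

```text
14.5 [ 0.44952044 -0.36709463  0.25152988] [ 0.17216787 -1.03515394  0.06554995] [-0.06235567 -0.03241303 -0.02902134] 0.023567030451161153
209
-0.02 30 [-11.1  10.3 -14.2] [30.5 20.7  9.5]
-0.01 39 [-8.5 10.1 -5.1] [30.7 22.3  9.7]
0.0 43 [-10.1  10.6   3.8] [30.1 29.5  9.7]
0.01 23 [-3.9 10.7 12.7] [27.7 20.9  6.7]
0.02 10 [-2.6  5.9 26.6] [10.8  7.4  5.8]
0.03 16 [-5.3  6.1 34.8] [10.2 13.   6.3]
0.04 18 [-6.3  5.6 44.8] [12.7 13.7  8.7]
0.05 17 [-6.1  5.8 53.9] [11.9 11.   9. ]
0.06 9 [-3.3  4.4 62.8] [ 8.7 11.3  8.8]
0.07 4 [-3.4  1.1 74.1] [6.2 4.7 4.4]
-75.2 [-9.9 17.2  1.5]
-60 [-12.1  15.8 -13.3]
-45 [-14.2  14.2 -28.4]
-30 [-16.2  12.3 -44. ]
-16 [-18.   10.3 -58.7]
0 [-19.9   7.7 -75.5]
16 [-21.6   4.9 -91.9]
```

View pics/s7.png

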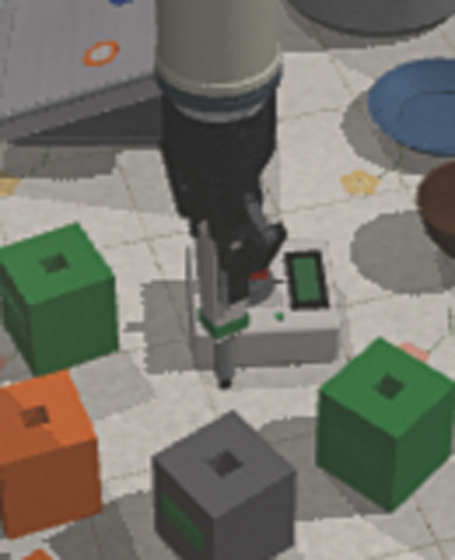

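The probe is out of the grey holder, with its black tip at (225,383), and the holder is empty. The tip sits 77 mm ahead of the reported TCP, as expected. Now carry it to the tray.

```bash
cat >> h.py <<'E'
N=np.array([-.3307,.097,.939]);N/=np.linalg.norm(N)
RING=np.array([.533,.2943,.0795]); RT=tool(-N,-75.2); L=.0775
E
python3 - <<'E'
from h import *
hov=RING+N*(L+.06); print(hov); p,r,s=cur(); print(np.round(r.inv().apply(hov-p)*1000,1)); delta(hov,RT)
E
```

```text
[0.48753994 0.30763422 0.20858072]
[ 208.4 -642.4   39. ]
turn(tool) [-9.98 17.26  1.48] then shift(new tool) [ 187.8 -649.7  -14.4] mm | shift(old tool) [ 208.4 -642.4   39. ]
```

Emit:
servo_tool:
  motion: "0.0104 -0.0321 0 0 0 0;0.0104 -0.0321 0 0 0 0;0.0104 -0.0321 0 0 0 0;0.0104 -0.0321 0 0 0 0;0.0104 -0.0321 0 0 0 0;0.0104 -0.0321 0 0 0 0;0.0104 -0.0321 0 0 0 0;0.0104 -0.0321 0 0 0 0;0.0104 -0.0321 0 0 0 0;0.0104 -0.0321 0 0 0 0"

```text
time: 15.38
tcp_pos: [0.4659, -0.0272, 0.2457]
eef_rot: [-0.0, 0.992, 0.128, -0.001]
force: [0.5, -0.5, -2.2]
gripper_width: 0.0235
```

Emit:
servo_tool:
  motion: "0.0104 -0.0321 0 0 0 0;0.0104 -0.0321 0 0 0 0;0.0104 -0.0321 0 0 0 0;0.0104 -0.0321 0 0 0 0;0.0104 -0.0321 0 0 0 0;0.0104 -0.0321 0 0 0 0;0.0104 -0.0321 0 0 0 0;0.0104 -0.0321 0 0 0 0;0.0104 -0.0321 0 0 0 0;0.0104 -0.0321 0 0 0 0"

```text
time: 16.22
tcp_pos: [0.4852, 0.3093, 0.2453]
eef_rot: [0.001, 0.992, 0.128, -0.001]
force: [0.9, -0.7, -1.5]
gripper_width: 0.0235
```

Emit:
servo_tool:
  motion: "0 0 0 -2.5 4.3 0.37;0 0 0 -2.5 4.3 0.37;0 0 0 -2.5 4.3 0.37;0 0 0 -2.5 4.3 0.37;0 0 0 0 0 0;0 0 0 0 0 0"

```text
time: 16.72
tcp_pos: [0.4844, 0.3081, 0.2454]
eef_rot: [0.067, 0.978, 0.115, 0.158]
force: [0.5, 1.0, -1.3]
gripper_width: 0.0234
```

Run:
```python
from h import *
p,r,s=cur();print(s['time'],p,s['qpos'],s['force'])
delta(RING+N*(L+.03),RT)
```

```text
16.7167 [0.4843898  0.30811895 0.24541798] [ 0.74994441  0.14403318  1.87478203 -0.3592018   0.97338743  2.26825569] [ 0.54063946  1.0229814  -1.28011747]
turn(tool) [-0.18  0.39  0.18] then shift(new tool) [-8.3 -5.2 65.7] mm | shift(old tool) [-7.8 -5.  65.7]
```

Align the axis laterally, go to about 30 mm off, then check the tip against the cameras.

Emit:
servo_tool:
  motion: "-0.0041 -0.0026 0 -0.18 0.39 0.18;-0.0042 -0.0026 0.015 0 0 0;0 0 0.02 0 0 0;0 0 0.02 0 0 0;0 0 0.01 0 0 0;0 0 0 0 0 0;0 0 0 0 0 0"

```text
time: 17.3
tcp_pos: [0.4995, 0.3043, 0.1823]
eef_rot: [0.068, 0.978, 0.111, 0.162]
force: [-0.4, -0.8, -0.7]
gripper_width: 0.0233
```

Run:
```python
from h import *
p,r,s=cur();print(s['time'],p,s['force'],s['moment'])
delta(RING+N*(L),RT)
tip=p+r.apply([0,0,L])
im=[]
for n in('side','top','wrist'):
    a,d,m=shot(n);np.savez(n+'8.npz',p=a,d=d,M=m['cam_to_world'],cx=m['cx'],cy=m['cy'],f=m['fov_y']);print(n,'tip px',proj(tip,m),'ring px',proj(RING,m), [np.round(x['position'],3) for x in spotter.search_frame(n,'tip')[:2]])
    u,v=proj(RING,m).astype(int);w=45 if n!='wrist' else 110
    b=a[max(v-w,0):v+w,max(u-w,0):u+w]; 
    if b.size: im.append(cv2.resize(b,(260,260),interpolation=cv2.INTER_CUBIC))
    C=cloud(d,m);T=r.inv().apply((C-p).reshape(-1,3)).reshape(C.shape)
    k=(np.hypot(T[...,0],T[...,1])<.03)&(T[...,2]>.02)&(T[...,2]<.09)&(d>0);q=T[k]
    for z in np.arange(.02,.09,.01):
        j=(q[:,2]>=z)&(q[:,2]<z+.01)
        if j.sum()>3: print(round(z,2),j.sum(),np.round(np.median(q[j],0)*1000,1),np.round(np.ptp(q[j],0)*1000,1))
save(np.hstack(im),'c8.png')
```

```text
17.3 [0.49947686 0.30431845 0.1822987 ] [-0.38344213 -0.79897715 -0.72643552] [ 0.08618333  0.23711974 -0.01391678]
turn(tool) [ 0.05 -0.1  -0.26] then shift(new tool) [-2.3 -1.1 31.1] mm | shift(old tool) [-2.4 -1.1 31.1]
side tip px [253.03899497 150.45416268] ring px [255.63036797 157.35619248] []
0.02 15 [-4.9  7.8 25.6] [15.2 19.6  9.5]
0.03 11 [-3.1  9.  37.6] [10.5 15.3  9.3]
0.04 10 [-5.2  8.6 46.3] [12.3 17.5  7.7]
0.05 8 [-4.3  7.2 54.2] [13.1 14.5  5.3]
0.06 7 [-3.   4.6 64. ] [11.  12.5  7.1]
0.07 4 [-3.5  2.8 72.4] [6.2 8.5 9.4]
top tip px [177.29235433 218.27958079] ring px [180.11475269 217.01457182] [array([0.817, 0.086, 0.012])]
0.03 6 [ 0.9  5.8 35.2] [10.2  4.9  8. ]
0.04 4 [ 1.6  6.  46.5] [7.7 2.6 5.7]
0.05 6 [ 2.8  3.8 53. ] [13.8  7.2  7.6]
wrist tip px [286.69050891 210.66369193] ring px [285.10529624 203.27401825] []
0.03 56 [ 9.  -1.4 35.9] [ 2.3 10.7  8.7]
0.04 88 [ 8.7 -1.  45.2] [ 5.8 14.6  9.9]
0.05 73 [ 8.6 -1.4 54.9] [ 6.6 15.1  9.7]
```

View pics/c8.png

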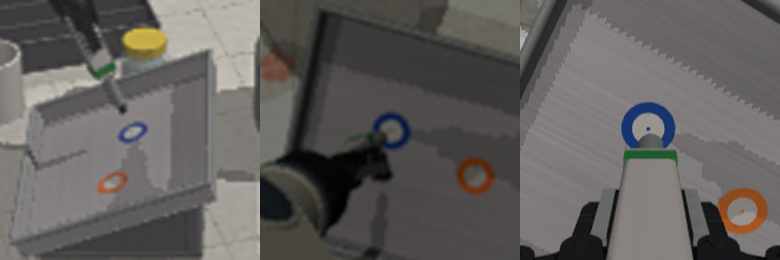

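All three views show the tip just short of the blue ring: the wrist crop has the nose at (652,145) and the blue dot at (648,129). I'll measure the ring in the tool frame from that same picture.

Run:
```python
from h import *
from scipy.optimize import least_squares
p,r,s=cur();z=np.load('wrist8.npz');m=dict(cam_to_world=z['M'],cx=z['cx'],cy=z['cy'],fov_y=float(z['f']))
C=cloud(z['d'],m);T=r.inv().apply((C-p).reshape(-1,3)).reshape(C.shape)*1000
hsv=cv2.cvtColor(z['p'],cv2.COLOR_RGB2HSV);H,S=hsv[...,0],hsv[...,1]
B=(H>108)&(H<130)&(S>110)&(z['d']>0)&(np.hypot(T[...,0],T[...,1])<50)
q=T[B];f=least_squares(lambda c:np.hypot(q[:,0]-c[0],q[:,1]-c[1])-c[2],[0,0,16],loss='soft_l1').x
print(B.sum(),'ring in tool',f,'z',np.median(q[:,2]),np.ptp(q,0))
F=T[(np.hypot(T[...,0]-f[0],T[...,1]-f[1])<45)&(T[...,2]>90)&(z['d']>0)];c=F.mean(0);n=np.linalg.svd(F-c,full_matrices=False)[2][2];n*=np.sign(-n[2]);print('normal in tool',n,len(F))
```

```text
776 ring in tool [-1.48312858 -2.14992181 16.36010088] z 108.87473907810136 [ 33.74974528  38.63635647 213.50789049]
normal in tool [ 7.80826575e-03 -6.95342566e-04 -9.99969273e-01] 6454
```

Ring offset from the tip is (-2.3, -0.9, 31.4) mm by this measure, against (-2.4, -1.1, 31.1) from the fixed cameras, and the normal agrees to 0.5°. Approach.

Emit:
servo_tool:
  motion: "-0.0024 -0.001 0.006 0 0 0;0 0 0.008 0 0 0;0 0 0.008 0 0 0;0 0 0.004 0 0 0;0 0 0.002 0 0 0;0 0 0 0 0 0;0 0 0 0 0 0;0 0 0 0 0 0"

```text
time: 18.27
tcp_pos: [0.5063, 0.3026, 0.1556]
eef_rot: [0.068, 0.978, 0.112, 0.163]
force: [0.1, -0.1, -0.8]
gripper_width: 0.0235
```

Run:
```python
from h import *
p,r,s=cur();print(s['time'],'normal force',s['force']@N,s['force'])
delta(RING+N*L,RT)
```

```text
18.2667 normal force -0.8207731758836176 [ 0.12340709 -0.05824123 -0.82482975]
turn(tool) [ 0.01 -0.2  -0.22] then shift(new tool) [-0.2  0.4  3.6] mm | shift(old tool) [-0.2  0.4  3.6]
```

Emit:
servo_tool:
  motion: "0 0 0.001 0 0 0;0 0 0.001 0 0 0;0 0 0.001 0 0 0;0 0 0.001 0 0 0;0 0 0.001 0 0 0;0 0 0 0 0 0;0 0 0 0 0 0;0 0 0 0 0 0"

```text
time: 18.93
tcp_pos: [0.5078, 0.3021, 0.1508]
eef_rot: [0.068, 0.978, 0.112, 0.163]
force: [-1.2, -0.0, 0.7]
gripper_width: 0.0233
```

Run:
```python
from h import *
p,r,s=cur();print(s['time'],'normal force',s['force']@N,s['force'])
f=[]
for i in range(4):
    vision.camera('side'); f.append(bot.state()['force']@N)
print(f); delta(RING+N*L,RT)
```

```text
18.9333 normal force 1.0335946888762073 [-1.16112629 -0.01112257  0.69323067]
[np.float64(0.16268542865340704), np.float64(-0.3978578429059078), np.float64(0.43507080540628373), np.float64(0.3008950077752117)]
turn(tool) [ 0.01 -0.19 -0.21] then shift(new tool) [-0.1  0.4 -1.5] mm | shift(old tool) [-0.   0.4 -1.5]
```

Emit:
servo_tool:
  motion: "0 0 0.001 0 0 0;0 0 0.001 0 0 0;0 0 0.001 0 0 0;0 0 0 0 0 0;0 0 0 0 0 0;0 0 0 0 0 0"

```text
time: 19.63
tcp_pos: [0.5088, 0.3017, 0.1479]
eef_rot: [0.068, 0.978, 0.112, 0.163]
force: [-1.4, 0.2, 0.8]
gripper_width: 0.023
```

```bash
cat > fz.py <<'E'
from h import *
f=[]
for i in range(6):
    vision.camera('side'); f.append(bot.state()['force']@N)
print(np.round(f,2),np.mean(f),bot.state()['time']); delta(RING+N*L,RT)
E
python3 fz.py
```

```text
[1.66 1.06 1.46 1.31 0.76 1.8 ] 1.3434090902713083 19.9333
turn(tool) [ 0.01 -0.19 -0.21] then shift(new tool) [-0.   0.4 -4.5] mm | shift(old tool) [-0.   0.4 -4.5]
```

The rise of 0.37 N/mm matches the tip spring (0.35), with the tip about 3–4.5 mm in. Two more millimetres, then hold still.

Emit:
servo_tool:
  motion: "0 0 0.001 0 0 0;0 0 0.001 0 0 0;0 0 0 0 0 0;0 0 0 0 0 0;0 0 0 0 0 0;0 0 0 0 0 0;0 0 0 0 0 0;0 0 0 0 0 0;0 0 0 0 0 0;0 0 0 0 0 0"

```text
time: 20.77
tcp_pos: [0.5095, 0.3016, 0.1461]
eef_rot: [0.068, 0.978, 0.112, 0.163]
force: [-1.2, 0.3, 1.6]
gripper_width: 0.0235
```

Run:
```python
exec(open('fz.py').read())
im=[]
for n,w in(('side',30),('wrist',110)):
    a,d,m=shot(n);u,v=proj(RING,m).astype(int);im.append(cv2.resize(a[v-w:v+w,u-w:u+w],(390,390),interpolation=cv2.INTER_CUBIC))
save(np.hstack(im),'c9.png')
p,r,s=cur();C=cloud(d,m);T=r.inv().apply((C-p).reshape(-1,3)).reshape(C.shape)*1000
hsv=cv2.cvtColor(a,cv2.COLOR_RGB2HSV);H,S=hsv[...,0],hsv[...,1]
from scipy.optimize import least_squares
B=(H>108)&(H<130)&(S>110)&(d>0)&(np.hypot(T[...,0],T[...,1])<40)&(T[...,2]>55);q=T[B]
if len(q)>20: print(len(q),'ring',least_squares(lambda c:np.hypot(q[:,0]-c[0],q[:,1]-c[1])-16,[0,0],loss='soft_l1').x,np.median(q[:,2]))
F=T[(np.hypot(T[...,0],T[...,1])<55)&(np.hypot(T[...,0],T[...,1])>14)&(T[...,2]>55)&(d>0)];c=np.median(F,0);F=F[abs(F[:,2]-c[2])<6];n=np.linalg.svd(F-F.mean(0),full_matrices=False)[2][2];print('floor z in tool',F.mean(0),n)
k=(np.hypot(T[...,0],T[...,1])<15)&(T[...,2]>30)&(T[...,2]<55);print('nose',np.median(T[k],0))
```

```text
[1.8  2.38 2.69 1.91 2.13 0.45] 1.8943987860858822 21.0667
turn(tool) [ 0.01 -0.19 -0.21] then shift(new tool) [-0.   0.4 -6.5] mm | shift(old tool) [-0.   0.4 -6.5]
838 ring [ 2.05133917 -1.60164696] 70.0365124486686
floor z in tool [12.29398822  0.11987285 70.53011931] [-4.23464122e-03 -6.43037120e-04  9.99990827e-01]
nose [ 7.98438329 -0.64391726 45.02606298]
```

View pics/c9.png

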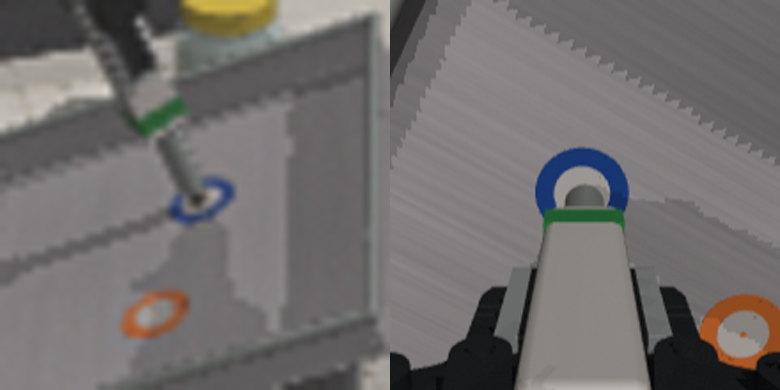

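Emit:
servo_tool:
  motion: "0 0 0 0 0 0;0 0 0 0 0 0;0 0 0 0 0 0;0 0 0 0 0 0;0 0 0 0 0 0;0 0 0 0 0 0;0 0 0 0 0 0;0 0 0 0 0 0;0 0 0 0 0 0;0 0 0 0 0 0"

```text
time: 22.0
tcp_pos: [0.5095, 0.3016, 0.146]
eef_rot: [0.068, 0.978, 0.112, 0.163]
force: [-0.9, 0.2, 2.6]
gripper_width: 0.0231
```

The side crop shows the tip inside the blue ring at (202,200). The wrist fit puts the ring centre about 2 mm from the probe axis, with the floor 7 mm up the tip's travel. Hold on, then hand in.

Emit:
servo_tool:
  motion: "0 0 0 0 0 0;0 0 0 0 0 0;0 0 0 0 0 0;0 0 0 0 0 0;0 0 0 0 0 0;0 0 0 0 0 0;0 0 0 0 0 0;0 0 0 0 0 0;0 0 0 0 0 0;0 0 0 0 0 0"

```text
time: 22.83
tcp_pos: [0.5095, 0.3015, 0.146]
eef_rot: [0.068, 0.978, 0.112, 0.163]
force: [-0.6, 0.2, 1.7]
gripper_width: 0.0238
```

Emit:
servo_tool:
  motion: "0 0 0 0 0 0;0 0 0 0 0 0;0 0 0 0 0 0;0 0 0 0 0 0;0 0 0 0 0 0;0 0 0 0 0 0;0 0 0 0 0 0;0 0 0 0 0 0;0 0 0 0 0 0;0 0 0 0 0 0"

```text
time: 23.67
tcp_pos: [0.5095, 0.3015, 0.1461]
eef_rot: [0.068, 0.978, 0.112, 0.163]
force: [-0.2, 0.7, 2.8]
gripper_width: 0.0232
```

Run:
```python
exec(open('fz.py').read())
print(bot.state()['gripper_width']); print(bot.hand_in())
```

```text
[0.97 1.77 1.98 1.87 2.32 2.21] 1.8540683396714916 23.9667
turn(tool) [ 0.01 -0.19 -0.21] then shift(new tool) [-0.   0.4 -6.5] mm | shift(old tool) [-0.   0.4 -6.5]
0.023426380416010622
the job is handed in; nothing more can be done
None
```

The job is handed in at about 24 s: the knob was turned and sprang back, and the gripper is still holding the probe on the blue ring. The hand-in gives no verdict, so this rests on my own checks.

- **Knob:** I turned it twice. The first time the fingers had only the top of the bar and slipped off, because the cameras put the real fingertips about 24 mm behind the reported TCP. Gripped deeper, it reached the stop (70.7° of gripper turn, with a 0.70 N m reaction). On release it was back at rest; I did not look at it again after that.
- **Probe:** I lifted it clear of the grey holder, and it stayed in the gripper with a steady opening of about 23.4 mm.
- **Hold on the ring:** The tip is within about 2 mm of the ring's centre, and the probe is within about 0.5° of square to the tray. It was held still for about 3.8 s before hand-in.
- **Pressing depth:** Two estimates disagree a little. Position says the tip is 6.5–7 mm in, while force suggests about 5 mm. The measured force was 1.9 N, or about 2.6 N after allowing for the sensor's offset. Both are inside the limits.
- **Surroundings:** I saw no contact with the crockery, bottle, jar or spatula, but I did not measure their positions again at the end.

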